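Release the safety cap of the carburetor-cleaner jug

TASK

Open the push-and-turn safety cap on the jug with the red cap: press the cap firmly down, keep it pressed while you turn it anticlockwise (seen from above) until it comes free, then let go so that it springs up and stays open. Leave the cap of the yellow-capped jug locked.

Things in the scene. Friction and masses are not known exactly. Their poses are not given: they have to be found in the camera images.
- red_cap (a point): Red safety cap on a white jug bolted down in a cradle: round flange 62 mm across, 6 mm thick, and on it a flat-sided grip bar 50 long, 18 wide, 28 mm high; finger tips can straddle the bar and press on the flange. Point: centre of the flange's top face at the bar's foot, on the turning axis, 193 mm above the shelf while locked; moves and turns with the cap. x along the bar, y across, z up.
- red_press (a joint): How far the red cap is pressed down, m: 0 locked at rest, +0.010 on its lower stop, -0.010 sprung up (open). A spring lifts it: about 9 N at 0, 12 N at +0.006, 13.5 N at +0.010. It turns out of the lock only while pressed at least 0.006, and must stay pressed until past the ledge.
- red_turn (a joint): Turn of the red cap, rad, growing anticlockwise from above. Locked: play -0.12 to +0.12, starts in there. Pressed, it turns with light friction to a stop at +1.35. Past 0.85 it is clear of the ledge and, let go, springs up 10 mm above its locked height, and cannot turn back unless pressed.
- yellow_turn (a joint): Turn of the like yellow cap on the gray jug, rad, same meaning. The two jugs (110 x 78 mm, 221 mm high with cap) may stand either way round, at least 240 mm apart. It is to stay locked, between -0.12 and +0.12.
Things that resemble listed ones, but are neither listed nor needed, are in the scene too. Leave any green or orange look-alike of the part that bears red_cap alone.

How it is judged (in metres and radians):
On the way, in this order (a step that is already met when the one before it is completed fails the run):
1. the red cap is pressed down at least 5 mm while still in its locked position (value of joint red_press above 0.005 m and value of joint red_turn below 0.25 rad), for 0.05 s.
2. the red cap is turned anticlockwise past the ledge (value of joint red_turn above 0.8 rad), for 0.05 s.
At the end, for the whole second after the job is handed in: The red cap stands turned at least 0.75 rad anticlockwise from locked and has sprung up at least 6 mm above its locked height, let go; the yellow cap is still locked (turned less than 0.25 rad) (value of joint red_turn above 0.75 rad and value of joint red_press below -0.006 m and value of joint yellow_turn below 0.25 rad); the robot touches nothing.
It fails at once if the yellow cap is turned out of its lock (value of joint yellow_turn above 0.3 rad).
It fails at once if the red cap is forced round out of its lock without being pressed (value of joint red_turn between 0.3 and 0.6 rad and value of joint red_press below 0.004 m).
It also fails if it takes over 32 s, if anything falls off the work surface, if the arm or the gripper's body presses on something with over 40 N, if the wrist force passes 120 N, or if a joint passes its speed limit or range.

ROBOT

A 6-joint arm with a two-finger parallel gripper is mounted at the origin on the work surface. World frame = base frame: x ahead of the robot, y to its left, z up, the work surface at z = 0. Lengths are in mm, angles in rad, forces in N, time in s.
With the tool pointing down it reaches from about 350 to 775 mm from the base axis. Payload 7.3 kg.
Tool frame: the origin (TCP) lies midway between the tips of the shut fingers; the grasp point (between the pads) lies 19 mm behind it; z points along the fingers, x is the direction in which the jaws open and shut, and the axes are right-handed (so a half turn about z gives the same grasp; the last joint's range is limited). The gripper opens to 92 mm and grips with 3 to 60 N. Pads are 19 mm wide; open, the fingers measure 130 mm over their backs; the gripper's body (75 mm by 190 mm) begins 47 mm behind the grasp point.
Start: joints at [-0.146, 0.342, 1.524, -0, 1.275, -0.146], TCP at [525.019, 0.019, 226.741] pointing down, gripper open.
Joint ranges: [-2.53, 2.53], [-0.77, 2.02], [0.04, 2.7], [-1, 4.14], [0.28, 2.66], [-3.11, 3.11]. Speed limits (rad/s): [2.57, 2.57, 3.14, 3.14, 3.14, 3.14].

INTERFACE

Orientations are given as [roll, pitch, yaw] about the fixed x, y, z axes, in that order (R = Rz(yaw) Ry(pitch) Rx(roll)).
In Python, from plant import bot gives the robot as it stands.
- The arm moves only by the shell command python3 -m pendant 'ROWS' [OPENING]. ROWS is JSON, a list of rows, each an object with "linear": the shift along the world's x, y, z in mm, a list of three; "twist": the turn about the world's z in degrees. In form: [{"linear": [x, y, z], "twist": twist}, ...]. A call has 1 to 20 rows; each row is the pose to reach, as a shift and turn from the pose commanded when the call began; what a row does not reach only later rows make up. A row lasts 1/8 s, in which the tool goes at most 62.5 mm and 10.7 degrees, less where a joint would pass 70% of its speed; a pose out of reach is approached as far as the arm can. A call with a gripper value outside its range is refused whole. OPENING is the closure in counts, from 0 (fully open) to 255 (shut), set as the call begins (- or left out, the last holds). The fingers move at their own pace and stop on an object; the grip force is fixed at half the most. Time passes only in rows, so rows that repeat a pose let the fingers close. It gives the time, the measured TCP pose, the force and the opening at its end, in the units of the state.
- bot.get_obs(): the state, without advancing time (a new reading comes with each control period).
- bot.capture(name): name is "scene" or "side" or "wrist"; returns a dict with "frame" (384x512x3 uint8, blue, green, red), "z_map" (384x512 float32, mm along the optical axis (not along the pixel's ray), 0 where there is no reading), "fx", "fy", "cx", "cy" (pixels), "rvec" (rotation vector, rad) and "tvec" (3), from world to camera coordinates, as OpenCV has them. Camera axes: x right, y down, z forward; pixel columns grow to the right and rows downward; lengths in mm; the calibration is good to about 2 mm. A picture is of the moment at which its call begins.
- bot.close_job(): hands the job in, once; it reports no verdict.
The state is a dict: "time": time; "joint_positions": joint angles; "dq": joint speeds; "tau": joint torques, N m; "tool_pos": TCP position; "tcp_rot": TCP orientation; "contact_force": force on the tool from outside, world axes, zero at the start; "moment": the same for the moment, N m; "grip_width": finger opening in mm.
Only numpy, scipy, OpenCV 4.12 (cv2) and the standard library are available. Lean on these libraries where they do the work, as an engineer would, in place of code of your own. Each camera call takes 0.05 s, during which the arm holds its last target. There are 200 camera calls.

## Working session

There is one attempt and no reset: what is moved stays moved. The work goes in short steps, Python scripts to look and compute and a shell command to move; the robot and the scene stay as the last step left them, time stands still between calls to the robot, and variables do not carry over. Pictures are saved under pics/ and viewed, about 8 in all and at most 12, crops included, and the job is handed in when it is done.

```bash
mkdir -p pics
cat > h.py <<'E'
import numpy as np, cv2
from plant import bot
def cap(n):
    c=bot.capture(n); R=cv2.Rodrigues(np.array(c["rvec"],float))[0]; t=np.array(c["tvec"],float).ravel()
    z=c["z_map"]; v,u=np.mgrid[:z.shape[0],:z.shape[1]]
    P=np.stack([(u-c["cx"])/c["fx"]*z,(v-c["cy"])/c["fy"]*z,z],-1)
    W=(P-t)@R; W[z<=0]=np.nan
    return c,W
E
python3 - <<'E'
from h import *
ims=[]
for n in("scene","side","wrist"):
    c,W=cap(n); f=c["frame"]; np.savez(f"pics/{n}0.npz",f=f,W=W); ims.append(f)
    hsv=cv2.cvtColor(f,cv2.COLOR_BGR2HSV)
    for col,lo,hi in(("red",172,6),("orange",7,19),("yellow",20,34),("green",40,85)):
        h=hsv[...,0]; m=((h>=lo)|(h<=hi)) if lo>hi else (h>=lo)&(h<=hi)
        m=(m&(hsv[...,1]>120)&(hsv[...,2]>60)).astype(np.uint8)
        k,l,s,ce=cv2.connectedComponentsWithStats(m)
        for i in range(1,k):
            if s[i,4]>60: 
                w=W[l==i]; print(n,col,s[i].tolist(),np.nanmedian(w,0).round(),np.nanmin(w,0).round(),np.nanmax(w,0).round())
cv2.imwrite("pics/a.png",cv2.resize(np.vstack([np.hstack(ims[:2]),np.hstack([ims[2],ims[2]*0])]),(800,600)))
print(bot.get_obs())
E
```

```text
scene red [0, 0, 108, 110, 7019] [-1408.    20.  -253.] [-1431.  -187.  -671.] [-725.  238.  291.]
scene red [85, 0, 28, 47, 572] [-1407.   314.  -189.] [-1426.   212.  -344.] [-1128.   357.    60.]
scene red [111, 0, 40, 12, 110] [-1409.   622.  -149.] [-1426.   345.  -209.] [-756.  674.  147.]
scene red [0, 42, 26, 40, 659] [-1407.  -260.  -263.] [-1429.  -361.  -349.] [-1387.  -210.  -136.]
scene red [310, 165, 24, 27, 486] [598. 223. 195.] [439. 203.  -2.] [620. 395. 224.]
scene red [297, 206, 27, 14, 76] [605. 198.  75.] [568. 182.  66.] [642. 213.  84.]
scene red [0, 352, 10, 32, 171] [ 546. -564.  158.] [ 501. -574.  155.] [ 571. -559.  161.]
scene orange [270, 98, 36, 58, 1571] [344. 341. 128.] [120. 300.  -1.] [390. 516. 224.]
scene orange [241, 202, 48, 67, 2112] [613.  20. 135.] [460.  -6.  -4.] [651. 105. 294.]
scene yellow [147, 270, 30, 34, 771] [ 603. -247.  194.] [ 453. -278.    0.] [ 626. -216.  225.]
scene green [343, 137, 46, 64, 1646] [621. 396. 135.] [554. 375.  21.] [667. 462. 224.]
side red [245, 187, 15, 9, 66] [536. 211.  75.] [527. 187.  67.] [545. 236.  83.
[... 970 characters left out ...]
 20. 313.] [587.  23. 321.]
{'time': 0.15, 'joint_positions': array([-1.45996194e-01,  3.42571254e-01,  1.52473338e+00, -9.05706484e-06,
        1.27542335e+00, -1.45999095e-01]), 'dq': array([-0.00044935, -0.00326202, -0.00068194,  0.00031896,  0.00089518,
        0.00063561]), 'tau': array([ 7.52666965e-04, -4.31470585e+01, -2.44352603e+01,  7.18239485e-02,
        5.38185902e-02, -1.32920518e-04]), 'tool_pos': array([5.24716658e+02, 6.31343614e-02, 2.26222583e+02]), 'tcp_rot': array([-3.14143605e+00,  1.12451454e-03,  5.63044309e-06]), 'contact_force': array([ 0.22523838, -0.16229688, -0.97147453]), 'moment': array([ 0.00173437, -0.02377066,  0.01973842]), 'grip_width': 91.75106573580955}
```

View pics/a.png

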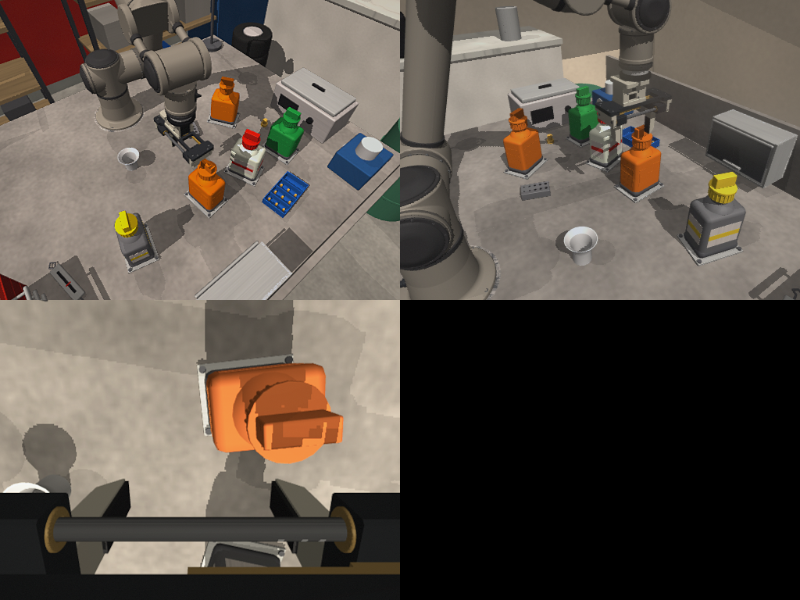

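Views: red cap on the white jug is at scene pixel ~(322,178), about (598,223,193). Orange look-alikes are at scene (288,127) and (265,235), green at (366,169), and yellow on the gray jug at (162,287). Only the red-on-white one fits. I'll bring the wrist camera over it to confirm and measure.

```bash
python3 -m pendant '[{"linear":[0,0,30],"twist":0},{"linear":[0,0,60],"twist":0},{"linear":[0,0,90],"twist":0},{"linear":[20,40,90],"twist":0},{"linear":[40,80,90],"twist":0},{"linear":[60,120,90],"twist":0},{"linear":[70,140,90],"twist":0},{"linear":[70,140,90],"twist":0},{"linear":[70,140,90],"twist":0},{"linear":[70,140,90],"twist":0}]'
cat > m.py <<'E'
import sys
from h import *
c,W=cap("wrist"); f=c["frame"]; hsv=cv2.cvtColor(f,cv2.COLOR_BGR2HSV)
m=((hsv[...,0]>=172)|(hsv[...,0]<=6))&(hsv[...,1]>120)&(hsv[...,2]>50)
z=W[...,2]; print("z hist",np.histogram(z[m&np.isfinite(z)],bins=np.arange(150,240,5)))
R=cv2.Rodrigues(np.array(c["rvec"],float))[0]; t=np.array(c["tvec"],float).ravel()
def ray(px,zp):
    u,v=px; d=np.array([(u-c["cx"])/c["fx"],(v-c["cy"])/c["fy"],1])@R; o=-t@R
    return o+d*(zp-o[2])/d[2]
k,l,s,ce=cv2.connectedComponentsWithStats(m.astype(np.uint8)); 
big=l==1+np.argmax(s[1:,4])
for name,lo,hi in(("bar top",float(sys.argv[1]),float(sys.argv[2])),("flange",float(sys.argv[3]),float(sys.argv[4]))):
    mm=big&(z>lo)&(z<hi); w=W[mm]
    pl=np.median(w[:,2]); 
    (cc,ss,a)=cv2.minAreaRect(w[:,:2].astype(np.float32)); print(name,mm.sum(),"z",pl,"rect",cc,ss,a,"circ",cv2.minEnclosingCircle(w[:,:2].astype(np.float32)))
    e=np.argwhere(mm); print(" px",e.min(0),e.max(0))
print("cam",-t@R)
cv2.imwrite(sys.argv[5],f)
E
python3 m.py 215 228 187 198 pics/b.png
```

```text
time: 1.4
tool_pos: [594.8, 139.0, 317.0]
tcp_rot: [3.141, -0.0, -0.001]
contact_force: [0.1, 0.5, 0.1]
grip_width: 91.6
z hist (array([   0,    0,    0,    0,    0,    0,    0,    1, 3116,   13,    9,
         13,   15,  659, 1285,    0,    0]), array([150, 155, 160, 165, 170, 175, 180, 185, 190, 195, 200, 205, 210,
       215, 220, 225, 230, 235]))
bar top 1944 z 220.3174400620602 rect (588.367919921875, 233.01634216308594) (49.869789123535156, 18.06229019165039) 20.676782608032227 circ ((588.333251953125, 232.98703002929688), 25.739356994628906)
 px [ 38 210] [ 87 283]
flange 3126 z 192.46184817983502 rect (588.7509765625, 233.4360809326172) (60.26981735229492, 60.53242111206055) 28.41779327392578 circ ((588.5364990234375, 233.4784393310547), 30.648956298828125)
 px [ 22 209] [105 287]
cam [594.85159872 218.18781157 473.98409434]
```

View pics/b.png

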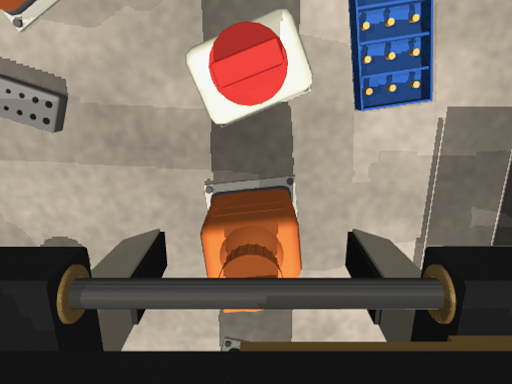

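Confirmed: the crop shows the red cap on the white jug at pixel ~(248,63). Centre is (588.4, 233.2), flange top z 192.5 (expected 193), bar 49.9×18.1 mm along +20.7°, all matching the given sizes. I'll go over it with the jaws across the bar (yaw −69.3°), then down.

```bash
python3 -m pendant '[{"linear":[-1,12,0],"twist":-8},{"linear":[-2,26,0],"twist":-17},{"linear":[-3,40,0],"twist":-26},{"linear":[-4,54,0],"twist":-35},{"linear":[-5,68,0],"twist":-44},{"linear":[-6,80,0],"twist":-53},{"linear":[-6.6,90,0],"twist":-62},{"linear":[-6.6,93.2,0],"twist":-69.3},{"linear":[-6.6,93.2,-30],"twist":-69.3},{"linear":[-6.6,93.2,-60],"twist":-69.3},{"linear":[-6.6,93.2,-80],"twist":-69.3},{"linear":[-6.6,93.2,-86],"twist":-69.3},{"linear":[-6.6,93.2,-86],"twist":-69.3},{"linear":[-6.6,93.2,-86],"twist":-69.3}]'
python3 - <<'E'
from h import *
o=bot.get_obs(); print(o["joint_positions"],o["tool_pos"],o["tcp_rot"])
a,_=cap("wrist"); b,_=cap("scene")
cv2.imwrite("pics/c.png",np.hstack([a["frame"][:,:400],cv2.resize(b["frame"][100:240,240:390],None,fx=2.66,fy=2.742)[:384]]))
E
```

```text
time: 3.2
tool_pos: [588.9, 233.2, 232.0]
tcp_rot: [-3.139, -0.0, -1.21]
contact_force: [0.6, 0.3, 0.1]
grip_width: 91.8
[ 2.56149427e-01  5.41359962e-01  1.19005088e+00 -8.21248156e-05
  1.40803978e+00  1.46590692e+00] [588.93875387 233.1947853  232.02854932] [-3.13947088e+00 -3.04886573e-04 -1.20974460e+00]
```

View pics/c.png

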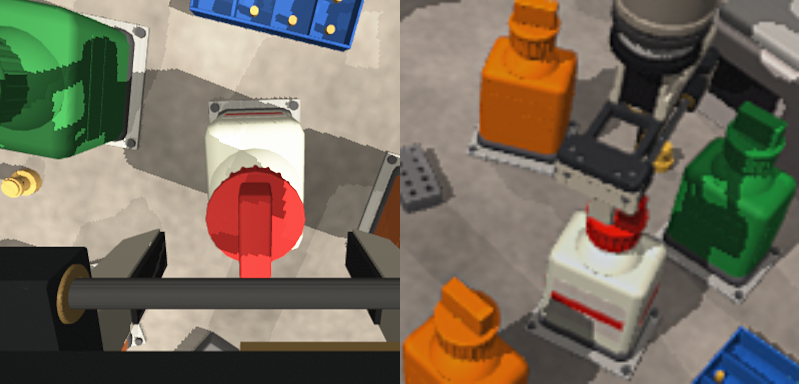

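The bar (pixel ~(255,230)) is centred between the fingers and parallel to the pads. Next: down to just above the flange and close.

```bash
python3 -m pendant '[{"linear":[0,0,-12],"twist":0},{"linear":[0,0,-24],"twist":0},{"linear":[0,0,-32],"twist":0},{"linear":[0,0,-34],"twist":0},{"linear":[0,0,-34],"twist":0}]' 0
python3 -m pendant '[{"linear":[0,0,0],"twist":0},{"linear":[0,0,0],"twist":0},{"linear":[0,0,0],"twist":0},{"linear":[0,0,0],"twist":0},{"linear":[0,0,0],"twist":0},{"linear":[0,0,0],"twist":0},{"linear":[0,0,0],"twist":0},{"linear":[0,0,0],"twist":0}]' 255
```

```text
time: 3.92
tool_pos: [588.5, 233.2, 196.7]
tcp_rot: [3.142, -0.0, -1.21]
contact_force: [0.6, 0.2, 0.3]
grip_width: 91.6
time: 4.92
tool_pos: [588.3, 233.5, 196.8]
tcp_rot: [3.142, 0.001, -1.209]
contact_force: [-0.0, -0.2, -0.1]
grip_width: 17.9
```

Gripped at 17.9 mm with no side force. Now press.

```bash
python3 -m pendant '[{"linear":[0,0,-2],"twist":0},{"linear":[0,0,-4],"twist":0},{"linear":[0,0,-6],"twist":0},{"linear":[0,0,-8],"twist":0},{"linear":[0,0,-8],"twist":0},{"linear":[0,0,-8],"twist":0}]'
python3 -m pendant '[{"linear":[0,0,-1.5],"twist":0},{"linear":[0,0,-3],"twist":0},{"linear":[0,0,-4],"twist":0},{"linear":[0,0,-4],"twist":0},{"linear":[0,0,-4],"twist":0}]'
```

```text
time: 5.68
tool_pos: [588.4, 233.5, 190.8]
tcp_rot: [-3.14, 0.0, -1.209]
contact_force: [-4.0, -0.6, 10.8]
grip_width: 17.5
time: 6.3
tool_pos: [588.4, 233.5, 187.2]
tcp_rot: [-3.139, -0.0, -1.209]
contact_force: [-4.7, -0.1, 12.9]
grip_width: 17.5
```

```bash
python3 -m pendant '[{"linear":[0,0,-1.5],"twist":0},{"linear":[0,0,-3],"twist":0},{"linear":[0,0,-3],"twist":0},{"linear":[0,0,-3],"twist":0}]'
```

```text
time: 6.8
tool_pos: [588.5, 233.5, 186.3]
tcp_rot: [-3.138, -0.0, -1.209]
contact_force: [-9.2, -2.4, 23.0]
grip_width: 17.7
```

On the lower stop (force jumped to 23 N). Turning 64° anticlockwise.

```bash
python3 -m pendant '[{"linear":[0,0,0],"twist":4},{"linear":[0,0,0],"twist":8},{"linear":[0,0,0],"twist":12},{"linear":[0,0,0],"twist":16},{"linear":[0,0,0],"twist":20},{"linear":[0,0,0],"twist":24},{"linear":[0,0,0],"twist":28},{"linear":[0,0,0],"twist":32},{"linear":[0,0,0],"twist":36},{"linear":[0,0,0],"twist":40},{"linear":[0,0,0],"twist":44},{"linear":[0,0,0],"twist":48},{"linear":[0,0,0],"twist":52},{"linear":[0,0,0],"twist":56},{"linear":[0,0,0],"twist":60},{"linear":[0,0,0],"twist":64},{"linear":[0,0,0],"twist":64},{"linear":[0,0,0],"twist":64}]'
python3 -c "
from plant import bot;o=bot.get_obs();print(o['moment'],o['contact_force'],o['joint_positions'])"
```

```text
time: 9.05
tool_pos: [588.8, 233.3, 186.3]
tcp_rot: [-3.14, -0.005, -0.092]
contact_force: [-7.1, -3.5, 21.9]
grip_width: 17.6
[-0.39920417  1.37623182  0.079327  ] [-7.09518391 -3.48282425 21.86181802] [ 2.56449752e-01  5.70159912e-01  1.26666358e+00 -3.71016235e-04
  1.30006500e+00  3.48805046e-01]
```

```bash
python3 -m pendant '[{"linear":[0,0,4],"twist":0},{"linear":[0,0,8],"twist":0},{"linear":[0,0,12],"twist":0},{"linear":[0,0,16],"twist":0},{"linear":[0,0,18],"twist":0},{"linear":[0,0,18],"twist":0}]'
python3 -m pendant '[{"linear":[0,0,0],"twist":0},{"linear":[0,0,0],"twist":0},{"linear":[0,0,0],"twist":0},{"linear":[0,0,0],"twist":0},{"linear":[0,0,0],"twist":0},{"linear":[0,0,0],"twist":0},{"linear":[0,0,0],"twist":0},{"linear":[0,0,0],"twist":0}]' 0
```

```text
time: 9.8
tool_pos: [588.7, 233.2, 201.2]
tcp_rot: [-3.141, -0.002, -0.092]
contact_force: [-1.9, -0.1, 6.7]
grip_width: 17.8
time: 10.8
tool_pos: [588.2, 233.2, 199.3]
tcp_rot: [3.141, 0.001, -0.093]
contact_force: [0.0, 0.1, -0.0]
grip_width: 90.4
```

Released with zero force. Next: rise clear, back to the earlier viewing pose, and check.

```bash
python3 -m pendant '[{"linear":[0,0,15],"twist":0},{"linear":[0,0,35],"twist":0},{"linear":[0,0,65],"twist":0},{"linear":[0,0,95],"twist":0},{"linear":[0,0,116],"twist":0},{"linear":[0,-30,116],"twist":0},{"linear":[3,-60,116],"twist":0},{"linear":[6,-93,116],"twist":5},{"linear":[6,-93,116],"twist":5},{"linear":[6,-93,116],"twist":5},{"linear":[6,-93,116],"twist":5}]'
python3 m.py 223 240 197 210 pics/d.png
python3 - <<'E'
from h import *
c,W=cap("scene");f=c["frame"];hsv=cv2.cvtColor(f,cv2.COLOR_BGR2HSV)
m=(hsv[...,0]>=20)&(hsv[...,0]<=34)&(hsv[...,1]>120); 
o=np.load("pics/scene0.npz")["f"]
d=cv2.absdiff(o,f).max(2)[260:310,140:185]; print("yellow diff",d.max(),(d>25).sum(), bot.get_obs()["contact_force"])
E
```

```text
time: 12.18
tool_pos: [594.3, 141.2, 316.1]
tcp_rot: [-3.141, -0.0, -0.005]
contact_force: [0.8, -0.0, -0.0]
grip_width: 91.6
z hist (array([   0,    0,    0,    0,    0,    0,    0,    0,    0,   10, 3380,
          0,    0,    0,    0,  983, 1116]), array([150, 155, 160, 165, 170, 175, 180, 185, 190, 195, 200, 205, 210,
       215, 220, 225, 230, 235]))
bar top 2099 z 230.06109839018526 rect (588.45458984375, 233.0568084716797) (50.037227630615234, 17.973899841308594) 84.85986328125 circ ((588.7938232421875, 233.0612030029297), 25.81097984313965)
 px [ 24 231] [104 262]
flange 3390 z 202.15954536648968 rect (588.8303833007812, 233.4619903564453) (60.12030792236328, 60.11861038208008) 0.32679927349090576 circ ((588.6554565429688, 233.48135375976562), 30.65955924987793)
 px [ 23 208] [108 288]
cam [594.60074616 220.25578661 473.10168375]
yellow diff 5 0 [-0.05697078  0.49484088  0.80330359]
```

View pics/d.png

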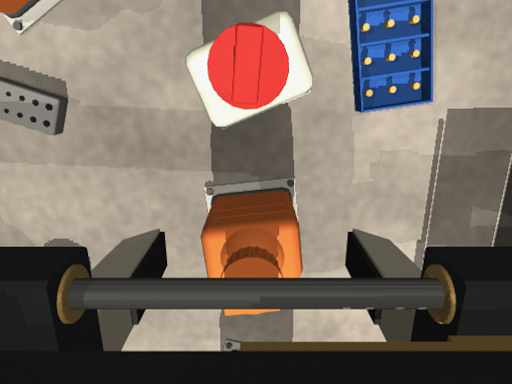

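The picture shows the red cap at pixel ~(248,65) with its bar at 84.9° (turned 64.2° = 1.12 rad). The flange is at z 202.2, about 10 mm up, and the arm is clear of everything.

```bash
python3 -c "
from plant import bot;print(bot.close_job())"
```

```text
the job is handed in; nothing more can be done
None
```

The red safety cap is open and the job is handed in; `close_job()` gives no verdict. I gripped the bar of the red cap on the white jug and pressed it onto its lower stop (about 23 N at the wrist). I then turned it 64° anticlockwise while pressed, let it rise and released it.

- **Red cap, after release:** the bar went from 20.7° to 84.9°, a turn of about 1.12 rad. The flange rose from z 192.5 to 202.2, so it sprung up about 10 mm.
- **Yellow cap:** its patch of the scene image did not change, so it is still locked.
- **Arm:** it is clear of everything, and the contact force reads about zero. Robot time was about 12 s of the 32 s allowed.

No check failed. One small disagreement: on the lower stop the measured tool height was 186.3 mm, where 183 mm would be expected if the tips rested on the flange. That suggests the cap was pushed down mainly by the grip on the bar.

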